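Lock a spring channel nut into the strut channel

TASK

Fit the longer of the two spring channel nuts in the middle of the strut channel: lower it lengthwise through the slot, press it down against its spring, twist it a quarter turn so that it lies squarely across the channel, and let it spring up so that the lips sit in its grooves. Leave the shorter nut standing where it is.

Things in the scene. Friction and masses are not known exactly. Their poses are not given: they have to be found in the camera images.
- nut: Long spring channel nut, loose, 0.2 kg, 84 mm tall, standing on its foot. Steel plate 62 x 24 mm (x, y) from z = 22 to 29 mm; end ridges and a 26 mm long centre boss rise to z = 33, a groove between them each side. Origin: centre of the foot's sole, spring relaxed; z up. Foot 48 x 24 x 4 mm; the spring under the plate gives 16 mm, 3 N to start, 7 N at the stop. Same after a half turn.
- nut_tab (a point): Centre of the long nut's grey twist tab on its thin stem, 68 mm above the nut's origin, same axes: 28 mm long (x), 12 mm thick (y), 32 mm high. Pinch it from above across the 12 mm, keeping the fingertips on the tab (no lower than 16 mm below this point), so that they stay above the channel.
- short_nut: The other spring channel nut, a bystander: same build, height and twist tab, but its plate is only 36 x 24 mm, too short to catch under this channel's lips. Origin and axes as for the long nut.
- channel: Aluminium strut channel, fixed, open side up, ends capped: 280 mm long (x), 84 wide (y), 38 high. Origin: centre of its underside. Slot 40 mm wide along y = 0; inside 79 wide, floor at z = 4; lip edges reach down to z = 29. In it the nut's origin stands at z = 4 mm, spring relaxed; to turn, hold it pressed at z = -12 (stop) to -5, best -8; let go, it springs up to z = 0 under the lips.
Things that resemble listed ones, but are neither listed nor needed, are in the scene too. What is shaped like the nut but blue or orange is not meant.

How it is judged:
By the outcome, as a careful person would: the job done as asked, in the order asked, and still so for the second after the job is handed in, with the robot touching nothing.
It also fails if it takes over 40 s, if anything falls off the work surface, if the arm or the gripper's body presses on something with over 40 N, if the wrist force passes 120 N, or if a joint passes its speed limit or range.

ROBOT

A 7-joint arm with a two-finger parallel gripper is mounted at the origin on a cart in front of the work surface, level with it; the furniture and walls round the work are solid. World frame = base frame: x ahead of the robot, y to its left, z up, the work surface at z = 0. Lengths are in m, angles in rad, forces in N, time in s.
With the tool pointing down it reaches from about 0.4 to 0.875 m from the base axis. Payload 19.3 kg.
Tool frame: the origin (TCP) lies at the very end of the fingers, on their centre line; the grasp point (between the pads) lies 19 mm behind it; y points along the fingers, x is the direction in which the jaws open and shut, and the axes are right-handed (so a half turn about y gives the same grasp; the last joint's range is limited). The gripper opens to 85 mm and grips with 20 to 120 N. Pads are 22 mm wide; open, the fingers measure 114 mm over their backs; the gripper's body (76 mm by 85 mm) begins 54 mm behind the grasp point. The pads swing forward as they close: fully open they stand 13 mm farther back than shut.
Start: joints at [-1.312, 0.521, -0.036, 1.599, 0.021, 1.021, -0.113], TCP at [0.202, 0.592, 0.231] pointing down, gripper open.
Joint ranges: [-2.91, 2.91], [-0.3, 2.13], [-1.5, 1.42], [0.17, 2.43], [-1.26, 4.41], [0.16, 1.93], [-2.52, 2.52]. Speed limits (rad/s): [1.89, 1.89, 2.39, 2.39, 3.01, 3.01, 3.01].

INTERFACE

Orientations are given as [roll, pitch, yaw] about the fixed x, y, z axes, in that order (R = Rz(yaw) Ry(pitch) Rx(roll)).
In Python, from workcell import bot gives the robot as it stands. The module is installed in compiled form; this text tells all that it offers.
- The arm moves only by the shell command python3 -m crank 'ROWS' [FORCE]. ROWS is JSON, a list of rows, each an object of numbers: "hand": the closure, from 0 (fully open) to 1 (shut); "dx", "dy", "dz": the shift along the tool's x, y, z in mm; "yaw": the turn about the tool's y in rad. In form: [{"hand": .., "dx": .., "dy": .., "dz": .., "yaw": ..}, ...]. A call has 1 to 12 rows; each row is the pose to reach, as a shift and turn from the pose commanded when the call began, along the tool's axes at that moment; what a row does not reach only later rows make up. A row lasts 1/12 s, in which the tool goes at most 41.7 mm and 7.16 degrees, less where a joint would pass 70% of its speed; a pose out of reach is approached as far as the arm can. A call with a gripper value outside its range is refused whole. The fingers move at their own pace and stop on an object; FORCE is the grip in N (left out, the last holds). Time passes only in rows, so rows that repeat a pose let the fingers close. It gives the time, the measured TCP pose, the force and the opening at its end, in the units of the state.
- bot.observe(): the state, without advancing time (a new reading comes with each control period).
- bot.grab_frame(name): name is "side" or "top"; returns the picture (420x560x3 uint8, red, green, blue); there is no depth.
- bot.camera_info(name): a dict with "fx", "fy", "cx", "cy" (pixels), "rvec" (rotation vector, rad) and "tvec" (3), from world to camera coordinates, as OpenCV has them. Camera axes: x right, y down, z forward; pixel columns grow to the right and rows downward; lengths in m; the calibration is good to about 2 mm. A picture is of the moment at which its call begins. camera_info takes no time and is no camera call.
- bot.job_done(): hands the job in, once; it reports no verdict.
The state is a dict: "clock": time; "qpos": joint angles; "qd": joint speeds; "joint_efforts": joint torques, N m; "position": TCP position; "tool_rot": TCP orientation; "force": force on the tool from outside, world axes, zero at the start; "moment": the same for the moment, N m; "grip_width": finger opening in m.
Only numpy, scipy, OpenCV 4.12 (cv2) and the standard library are available. Lean on these libraries where they do the work, as an engineer would, in place of code of your own. Each camera call takes 0.05 s, during which the arm holds its last target.

## Working session

There is one attempt and no reset: what is moved stays moved. The work goes in short steps, Python scripts to look and compute and a shell command to move; the robot and the scene stay as the last step left them, time stands still between calls to the robot, and variables do not carry over. Pictures are saved under pics/ and viewed, and the job is handed in when it is done.

```bash
mkdir -p pics
python3 - <<'E'
from workcell import bot
import cv2
print(bot.observe())
for n in("side","top"):
    i=bot.grab_frame(n); cv2.imwrite(f"pics/{n}0.png",cv2.cvtColor(i,cv2.COLOR_RGB2BGR)); print(bot.camera_info(n))
E
```

```text
{'clock': 0.0, 'qpos': array([-1.31217364,  0.522015  , -0.03628756,  1.59997788,  0.02117611,
        1.02110351, -0.11278914]), 'qd': array([-6.80691937e-04,  3.73842211e-04,  5.65967933e-04,  6.93929925e-04,
        2.69468542e-03, -4.79713944e-04, -1.99124726e-05]), 'joint_efforts': array([-5.09511883e-04, -9.27114201e+01,  1.98003799e+00, -3.69926870e+01,
        1.78518961e-02,  8.29191558e-03,  2.15932351e-05]), 'position': array([0.20177539, 0.59118945, 0.23073635]), 'tool_rot': array([-1.57087532e+00,  1.11682715e-03,  1.24192690e+00]), 'force': array([-0.36913141,  1.52929259,  0.21705241]), 'moment': array([-0.00801903,  0.01043386, -0.00426545]), 'grip_width': 0.08581411621420414}
{'fx': 448.9980420060236, 'fy': 448.9980420060236, 'cx': 278.675455102908, 'cy': 199.09851672857192, 'rvec': array([ 2.0308999 , -0.30964388,  0.20731838]), 'tvec': array([-0.45921684,  0.15097478,  0.88151141])}
{'fx': 441.09067763773186, 'fy': 441.09067763773186, 'cx': 280.08802293991226, 'cy': 209.34841342630784, 'rvec': array([ 2.13746397, -2.12516788,  0.20713286]), 'tvec': array([0.02414163, 0.49943296, 0.97664775])}
```

View pics/side0.png

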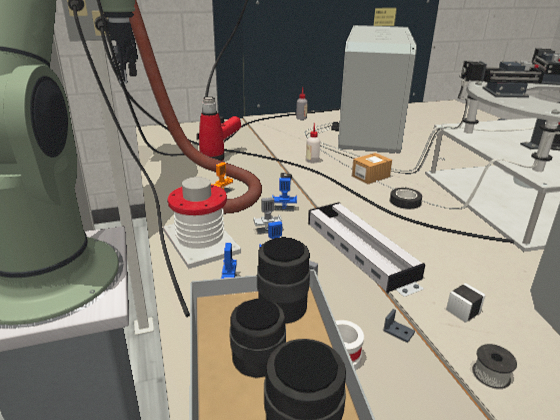

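View pics/top0.png

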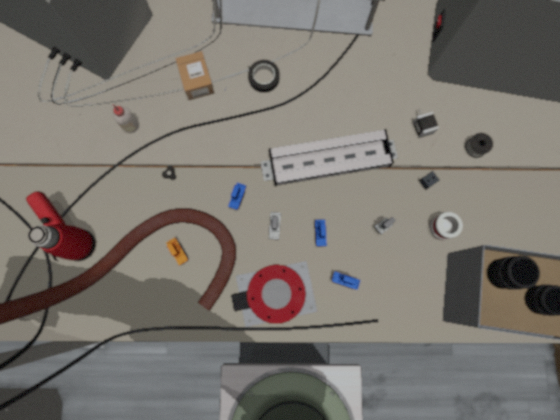

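Grey candidates in the top view are (275,226) and (385,225). There are blue ones at (237,195), (320,232) and (346,280), and an orange one at (177,251). I'll crop in on the grey ones.

Run:
```python
import cv2,numpy as np
t=cv2.imread("pics/top0.png");s=cv2.imread("pics/side0.png")
f=lambda im,x,y,w:cv2.resize(im[y-w:y+w,x-w:x+w],(390,390),interpolation=cv2.INTER_CUBIC)
cv2.imwrite("pics/c0.png",np.hstack([f(t,275,226,26),f(t,385,225,26)]))
cv2.imwrite("pics/c1.png",np.hstack([f(s,268,210,32),f(s,313,267,32)]))
cv2.imwrite("pics/c2.png",cv2.resize(t[120:200,250:410],(800,400),interpolation=cv2.INTER_CUBIC))
```

```text
(no output)
```

View pics/c0.png

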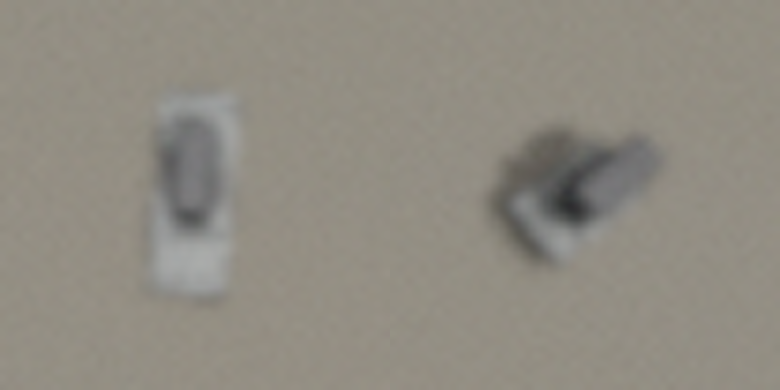

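View pics/c1.png

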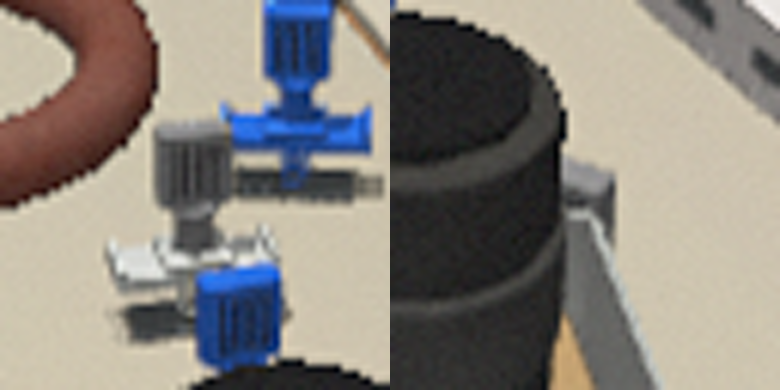

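View pics/c2.png

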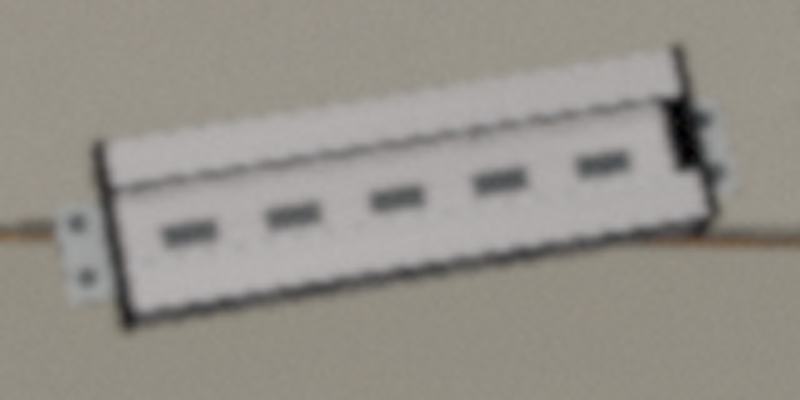

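```bash
cat > h.py <<'E'
import cv2,numpy as np
from workcell import bot
def P(n,pts):
    c=bot.camera_info(n);K=np.array([[c['fx'],0,c['cx']],[0,c['fy'],c['cy']],[0,0,1]])
    return cv2.projectPoints(np.float64(pts).reshape(-1,1,3),c['rvec'],c['tvec'],K,None)[0].reshape(-1,2)
def B(n,uv,z):
    c=bot.camera_info(n);R=cv2.Rodrigues(c['rvec'])[0];C=-R.T@c['tvec']
    d=R.T@np.array([(uv[0]-c['cx'])/c['fx'],(uv[1]-c['cy'])/c['fy'],1]);return C+d*(z-C[2])/d[2]
def box(cx,cy,z0,z1,lx,ly):
    return [[cx+a*lx/2,cy+b*ly/2,z] for z in(z0,z1) for a,b in((-1,-1),(1,-1),(1,1),(-1,1))]
def place(p,x,y,yaw,z=0):
    p=np.array(p,float);c,s=np.cos(yaw),np.sin(yaw)
    return p@np.array([[c,s,0],[-s,c,0],[0,0,1]])+[x,y,z]
def draw(im,n,b,x,y,yaw,k,o,col,z=0):
    q=((P(n,place(b,x,y,yaw,z))-o+.5)*k).astype(int)
    for i in range(4):
        for a,c in((i,(i+1)%4),(i+4,(i+1)%4+4),(i,i+4)): cv2.line(im,tuple(map(int,q[a])),tuple(map(int,q[c])),col,1)
def nutb(L=.062): return [box(0,0,.022,.029,L,.024),box(0,0,.052,.084,.028,.012),box(0,0,0,.004,.048,.024)]
def crop(f,x0,y0,w,h,k): return cv2.resize(cv2.imread(f)[y0:y0+h,x0:x0+w],None,fx=k,fy=k,interpolation=cv2.INTER_CUBIC)
chb=[box(0,0,0,.038,.280,.084),box(0,0,.037,.038,.280,.040)]
E
python3 - <<'E'
from h import *
c=bot.camera_info('top');R=cv2.Rodrigues(c['rvec'])[0];print("C",-R.T@c['tvec'],R[2])
f=lambda u,v,x=275,y=226:(x-26+u/7.5-.5,y-26+v/7.5-.5)
q=[B('top',f(*p),.033) for p in((160,97),(238,95),(225,295),(150,290))];print(np.round(q,4));print(np.mean(q,0))
a=(q[0]+q[1]-q[2]-q[3]);print(np.arctan2(a[1],a[0]),np.linalg.norm(a)/2, np.linalg.norm(q[0]-q[1]))
g=lambda u,v:(250+u/5-.5,120+v/5-.5)
q=[B('top',g(*p),.038) for p in((98,143),(677,45),(712,225),(127,325))];print(np.round(q,4),np.mean(q,0))
for i in range(4): d=q[(i+1)%4]-q[i];print(np.linalg.norm(d),np.arctan2(d[1],d[0]))
q=[B('side',p,.084) for p in((268,203),)];print(q)
E
```

```text
C [0.31418958 0.03844027 1.05055423] [ 0.18109658 -0.01117102 -0.98340187]
[[0.4941 0.0509 0.033 ]
 [0.4949 0.0265 0.033 ]
 [0.4321 0.0302 0.033 ]
 [0.4335 0.0534 0.033 ]]
[0.46362417 0.04025814 0.033     ]
-0.05087103062432123 0.061757969316301085 0.024370000381195037
[[ 0.6496  0.0539  0.038 ]
 [ 0.7016 -0.2261  0.038 ]
 [ 0.6113 -0.2394  0.038 ]
 [ 0.5602  0.0395  0.038 ]] [ 0.6306767 -0.0930353  0.038    ]
0.28486558025381065 -1.3872279622798136
0.09125836792706683 -2.9955888857394664
0.28351564649916894 1.7522645168992763
0.0906223546958883 0.1606501737685591
[array([0.46244971, 0.01841064, 0.084     ])]
```

Plate measures 61.8 x 24.4 mm, so the nut at (275,226) is the long one. I'll overlay the fits.

```bash
cat > ov.py <<'E'
from h import *
import sys
nx,ny,nw,cx,cy,cw=map(float,sys.argv[1:7])
ims=[]
for n,o,w,hh in(("top",(249,196),52,56),("side",(236,180),60,65)):
    k=7;im=crop(f"pics/{n}0.png",*o,w,hh,k)
    for b,col in zip(nutb(),((0,0,255),(0,255,0),(255,0,0))): draw(im,n,b,nx,ny,nw,k,np.array(o),col)
    ims.append(cv2.resize(im,(390,440)))
cv2.imwrite("pics/%s_n.png"%sys.argv[7],np.hstack(ims))
ims=[]
for n,o,w,hh,k in(("top",(255,120),160,80,5),("side",(300,195),135,100,5)):
    im=crop(f"pics/{n}0.png",*o,w,hh,k)
    for b,col in zip(chb,((0,0,255),(0,255,0))): draw(im,n,b,cx,cy,cw,k,np.array(o),col)
    ims.append(cv2.resize(im,(540,int(540*hh/w))))
ims=[i[:300] for i in ims]
cv2.imwrite("pics/%s_c.png"%sys.argv[7],np.vstack(ims))
E
python3 ov.py .4636 .0402 -.051 .634 -.093 -1.387 o1
```

```text
(no output)
```

View pics/o1_n.png

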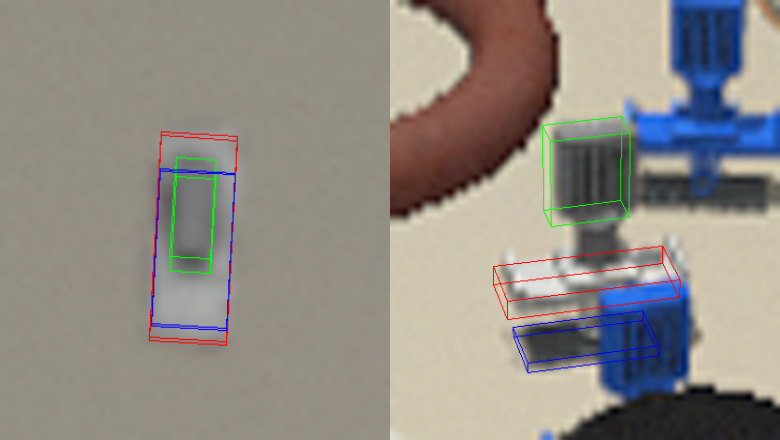

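View pics/o1_c.png

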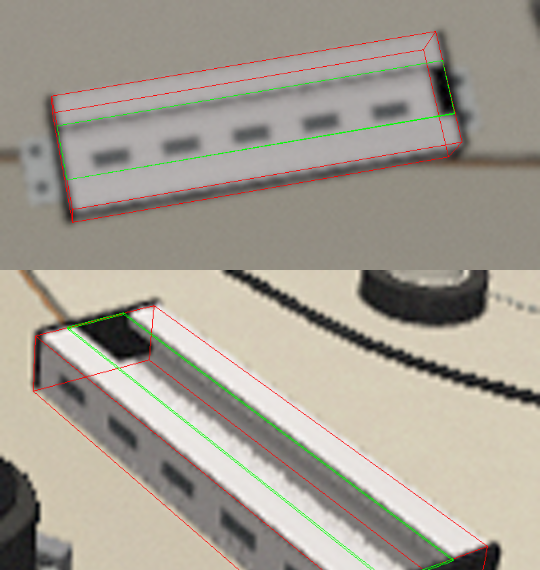

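Run:
```python
from h import *
print("ext base side",B('side',(212,158),0)); b=B('side',(212,158),0)
for z in(.1,.2,.25,.3): print(z,B('top',(42,237),z),P('side',[[b[0],b[1],z]]),P('top',[[b[0],b[1],z]]))
print("hose",[B('top',p,.03) for p in((232,250),(205,303),(180,215))])
print("blue",[B('top',p,.07) for p in((320,230),(237,195),(346,280))], "orange",B('top',(177,250),.07))
print("spool base",B('top',(275,293),.1),B('side',(197,190),.12))
print("hand pix",P('top',[[.202,.592,.231],[.202,.592,.4]]),P('side',[[.202,.592,.231]]))
p=np.array([.202,.592]);q=np.array([.463,.039]);d=q-p;print(d*1000, np.hypot(*d))
```

```text
ext base side [0.42434466 0.51595561 0.        ]
0.1 [0.42519124 0.53978114 0.1       ] [[210.23295771 127.92480121]] [[ 53.09495402 237.45868178]]
0.2 [0.41351367 0.48703919 0.2       ] [[208.34503546  95.79221589]] [[ 27.49869527 231.3243177 ]]
0.25 [0.40767488 0.46066821 0.25      ] [[207.35180074  78.88728263]] [[ 12.34628154 227.69291112]]
0.3 [0.4018361  0.43429723 0.3       ] [[206.32339022  61.38365461]] [[ -4.78576526 223.5870684 ]]
hose [array([0.40586111, 0.13751272, 0.03      ]), array([0.28578227, 0.1955283 , 0.03      ]), array([0.48706018, 0.26106708, 0.03      ])]
blue [array([ 0.4482654 , -0.06247402,  0.07      ]), array([0.52722418, 0.12533066, 0.07      ]), array([ 0.33773619, -0.11843244,  0.07      ])] orange [0.40156699 0.25538236 0.07      ]
spool base [0.30908471 0.03757702 0.1       ] [0.31450604 0.052666   0.12      ]
hand pix [[ -39.1054261   353.61804928]
 [-124.12340537  370.71074654]] [[128.6142383   83.95389772]]
[ 261. -553.] 0.6114981602588841
```

```bash
cat > go.py <<'E'
from h import *
from scipy.spatial.transform import Rotation as Ro
import sys
x,y,z,w=map(float,sys.argv[1:5]);s=bot.observe()
R=Ro.from_euler('xyz',s['tool_rot']).as_matrix()
d=R.T@(np.array([x,y,z])-s['position'])*1000
a=np.arctan2(R[1,0],R[0,0]);t=(w-a+np.pi)%(2*np.pi)-np.pi
print("t",round(s['clock'],2),"d",d.round(1),"yaw",round(-t,4),"pos",s['position'].round(4),"jaw",a.round(4),"down",R[:,1].round(3),"F",s['force'].round(1),"g",round(s['grip_width'],4),"q7",s['qpos'][6].round(2))
E
python3 go.py .463 .0395 .23 1.52
python3 -m crank '[{"hand":0.3,"dx":-20,"dy":-25,"dz":-20,"yaw":-0.02},{"hand":0.4,"dx":-45,"dy":-25,"dz":-44,"yaw":-0.05},{"hand":0.4,"dx":-70,"dy":-25,"dz":-68,"yaw":-0.08},{"hand":0.4,"dx":-95,"dy":-25,"dz":-92,"yaw":-0.11},{"hand":0.4,"dx":-120,"dy":-25,"dz":-116,"yaw":-0.14},{"hand":0.4,"dx":-145,"dy":-25,"dz":-140,"yaw":-0.17},{"hand":0.4,"dx":-170,"dy":-25,"dz":-165,"yaw":-0.2},{"hand":0.4,"dx":-195,"dy":-25,"dz":-189,"yaw":-0.22},{"hand":0.4,"dx":-220,"dy":-25,"dz":-213,"yaw":-0.25},{"hand":0.4,"dx":-245,"dy":-25,"dz":-237,"yaw":-0.278},{"hand":0.4,"dx":-270,"dy":-25,"dz":-262,"yaw":-0.278},{"hand":0.4,"dx":-295,"dy":-25,"dz":-286,"yaw":-0.278}]' 40
python3 go.py .463 .0395 .16 1.52
```

```text
t 0.1 d [-437.8    1.3 -425.4] yaw -0.278 pos [0.2018 0.5912 0.2308] jaw 1.242 down [-0.    -0.001 -1.   ] F [-0.1 -0.3  0.5] g 0.0853 q7 -0.11
clock: 1.1
position: [0.3776, 0.2182, 0.2563]
tool_rot: [-1.571, 0.0, 1.52]
force: [0.9, 1.8, -0.2]
grip_width: 0.0512
t 1.1 d [-174.1   96.3  -94.3] yaw 0.0002 pos [0.3776 0.2182 0.2563] jaw 1.5202 down [-0. -0. -1.] F [ 0.9  1.8 -0.2] g 0.0512 q7 0.87
```

```bash
python3 -m crank '[{"hand":0.4,"dx":-25,"dy":8,"dz":-14},{"hand":0.4,"dx":-50,"dy":16,"dz":-28},{"hand":0.4,"dx":-75,"dy":25,"dz":-42},{"hand":0.4,"dx":-100,"dy":40,"dz":-56},{"hand":0.4,"dx":-125,"dy":55,"dz":-70},{"hand":0.4,"dx":-150,"dy":70,"dz":-84},{"hand":0.4,"dx":-168,"dy":85,"dz":-92},{"hand":0.4,"dx":-174,"dy":96,"dz":-94},{"hand":0.4,"dx":-174,"dy":96,"dz":-94},{"hand":0.4,"dx":-174,"dy":96,"dz":-94}]'
python3 go.py .463 .0395 .056 1.52
python3 - <<'E'
from h import *
for n in("side","top"):
    i=bot.grab_frame(n); cv2.imwrite(f"pics/{n}1.png",cv2.cvtColor(i,cv2.COLOR_RGB2BGR))
s=bot.observe();print(P('side',s['position']),P('top',s['position']))
a=crop("pics/side1.png",200,110,110,150,4);b=crop("pics/top1.png",215,170,110,110,4)[:400,:390]
cv2.imwrite("pics/m1.png",np.hstack([a[100:500,:400],b]))
E
```

```text
t 1.1 d [-174.1  200.3  -94.3] yaw 0.0002 pos [0.3776 0.2182 0.2563] jaw 1.5202 down [-0. -0. -1.] F [ 0.9  1.8 -0.2] g 0.0512 q7 0.87
[[209.92430629 104.8411566 ]] [[176.15440777 253.3650413 ]]$[0]: bad value
```

View pics/m1.png

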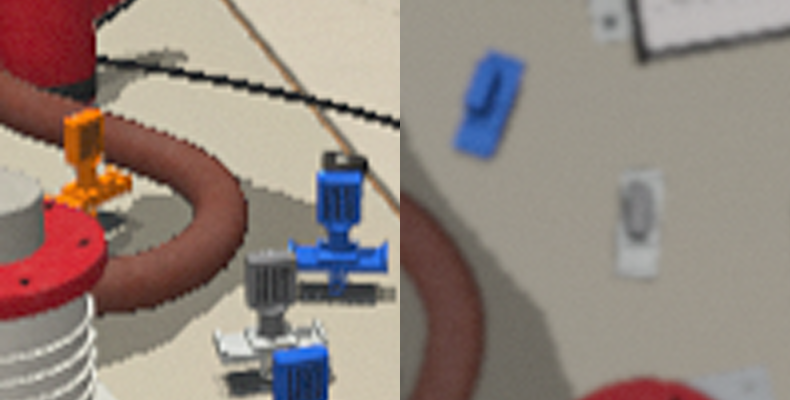

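The move was refused because every row needs all its fields, so the nut still stands untouched at side px (268,205). I'll resend with yaw in each row.

```bash
python3 -m crank '[{"hand":0.4,"dx":-25,"dy":8,"dz":-14,"yaw":0},{"hand":0.4,"dx":-50,"dy":16,"dz":-28,"yaw":0},{"hand":0.4,"dx":-75,"dy":25,"dz":-42,"yaw":0},{"hand":0.4,"dx":-100,"dy":40,"dz":-56,"yaw":0},{"hand":0.4,"dx":-125,"dy":55,"dz":-70,"yaw":0},{"hand":0.4,"dx":-150,"dy":70,"dz":-84,"yaw":0},{"hand":0.4,"dx":-168,"dy":85,"dz":-92,"yaw":0},{"hand":0.4,"dx":-174,"dy":96,"dz":-94,"yaw":0},{"hand":0.4,"dx":-174,"dy":96,"dz":-94,"yaw":0},{"hand":0.4,"dx":-174,"dy":96,"dz":-94,"yaw":0}]'
python3 go.py .463 .0395 .056 1.52
python3 - <<'E'
from h import *
for n in("side","top"):
    i=bot.grab_frame(n); cv2.imwrite(f"pics/{n}2.png",cv2.cvtColor(i,cv2.COLOR_RGB2BGR))
s=bot.observe();print(P('side',s['position']),P('top',s['position']))
a=crop("pics/side2.png",200,110,110,150,4);b=crop("pics/top2.png",215,170,110,110,4)[:400,:390]
cv2.imwrite("pics/m2.png",np.hstack([a[100:500,:400],b]))
E
```

```text
clock: 2.03
position: [0.4619, 0.0416, 0.1601]
tool_rot: [-1.569, 0.0, 1.52]
force: [0.4, 0.0, -0.2]
grip_width: 0.0508
t 2.03 d [ -2.  104.1  -1.3] yaw -0.0004 pos [0.4619 0.0416 0.1601] jaw 1.5196 down [-0.001 -0.    -1.   ] F [ 0.4  0.  -0.2] g 0.0508 q7 1.39
[[264.87456333 166.62427115]] [[273.1726471  216.85010558]]
```

View pics/m2.png

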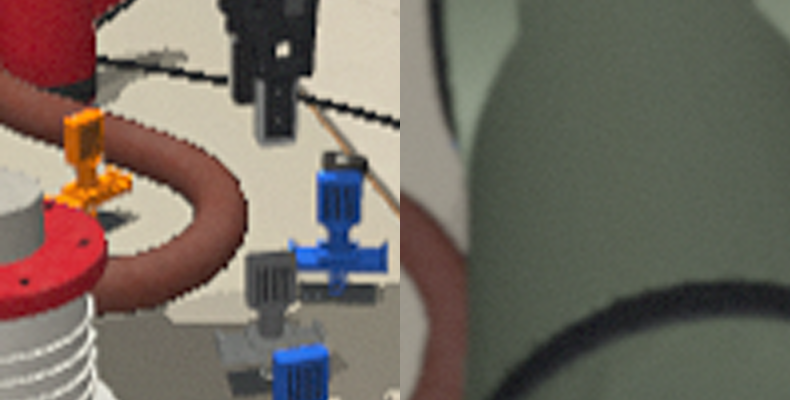

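The fingers hang above the tab, with the tip at side px about (268,145) and the tab top at (267,175). Next I descend and close.

```bash
python3 -m crank '[{"hand":0.4,"dx":-2,"dy":15,"dz":-1,"yaw":0},{"hand":0.4,"dx":-2,"dy":35,"dz":-1,"yaw":0},{"hand":0.4,"dx":-2,"dy":55,"dz":-1,"yaw":0},{"hand":0.4,"dx":-2,"dy":75,"dz":-1,"yaw":0},{"hand":0.4,"dx":-2,"dy":90,"dz":-1,"yaw":0},{"hand":0.4,"dx":-2,"dy":99,"dz":-1,"yaw":0},{"hand":0.4,"dx":-2,"dy":103,"dz":-1,"yaw":0},{"hand":0.4,"dx":-2,"dy":103,"dz":-1,"yaw":0}]'
python3 go.py .463 .0395 .056 1.52
python3 - <<'E'
from h import *
i=bot.grab_frame("side"); cv2.imwrite(f"pics/side3.png",cv2.cvtColor(i,cv2.COLOR_RGB2BGR))
cv2.imwrite("pics/m3.png",crop("pics/side3.png",220,150,90,90,6))
E
```

```text
clock: 2.8
position: [0.4631, 0.0398, 0.0573]
tool_rot: [-1.571, -0.0, 1.521]
force: [0.1, 0.5, 0.2]
grip_width: 0.0511
t 2.8 d [-0.3  1.3  0.1] yaw 0.0007 pos [0.4631 0.0398 0.0573] jaw 1.5207 down [-0.  0. -1.] F [0.1 0.5 0.2] g 0.0511 q7 1.43
```

View pics/m3.png

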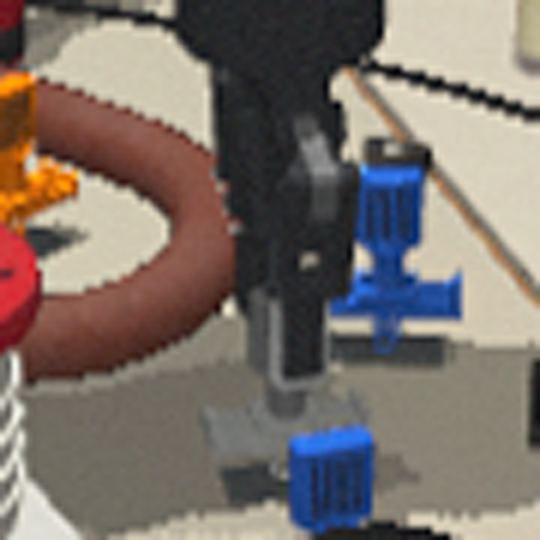

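The fingers straddle the tab, with the near fingertip at px about (269,213) and the stem below it at (268,217). Closing now.

```bash
python3 -m crank '[{"hand":0.6,"dx":0,"dy":0,"dz":0,"yaw":0},{"hand":0.8,"dx":0,"dy":0,"dz":0,"yaw":0},{"hand":1,"dx":0,"dy":0,"dz":0,"yaw":0},{"hand":1,"dx":0,"dy":0,"dz":0,"yaw":0},{"hand":1,"dx":0,"dy":0,"dz":0,"yaw":0},{"hand":1,"dx":0,"dy":0,"dz":0,"yaw":0},{"hand":1,"dx":0,"dy":0,"dz":0,"yaw":0},{"hand":1,"dx":0,"dy":0,"dz":0,"yaw":0}]' 60
python3 go.py .463 .0395 .056 1.52
python3 - <<'E'
from h import *
i=bot.grab_frame("side"); cv2.imwrite(f"pics/side4.png",cv2.cvtColor(i,cv2.COLOR_RGB2BGR))
cv2.imwrite("pics/m4.png",crop("pics/side4.png",220,150,90,90,6))
E
```

```text
clock: 3.52
position: [0.4634, 0.0394, 0.0574]
tool_rot: [-1.571, -0.0, 1.52]
force: [1.1, 1.0, 1.9]
grip_width: 0.0111
t 3.52 d [0.  1.4 0.4] yaw 0.0 pos [0.4634 0.0394 0.0574] jaw 1.52 down [ 0.001  0.    -1.   ] F [1.1 1.  1.9] g 0.0111 q7 1.43
```

View pics/m4.png

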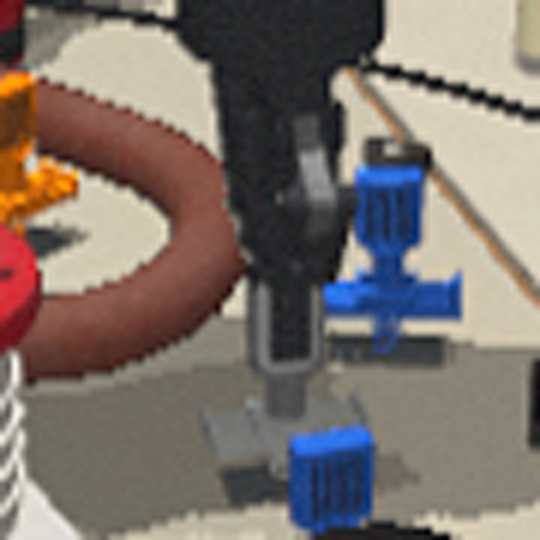

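```bash
python3 -m crank '[{"hand":1,"dx":0,"dy":-10,"dz":0,"yaw":0},{"hand":1,"dx":0,"dy":-30,"dz":0,"yaw":0},{"hand":1,"dx":0,"dy":-55,"dz":0,"yaw":0},{"hand":1,"dx":0,"dy":-80,"dz":0,"yaw":0},{"hand":1,"dx":0,"dy":-105,"dz":0,"yaw":0},{"hand":1,"dx":0,"dy":-120,"dz":0,"yaw":0},{"hand":1,"dx":0,"dy":-125,"dz":0,"yaw":0},{"hand":1,"dx":0,"dy":-125,"dz":0,"yaw":0}]'
python3 go.py .634 -.093 .182 .184
python3 - <<'E'
from h import *
o=(300,195)
ims=[]
for x0,y0 in((300,195),(370,235)):
    im=crop("pics/side0.png",x0,y0,65,65,6)
    for b,col in zip(chb,((0,0,255),(0,255,0))): draw(im,"side",b,.634,-.093,-1.387,6,np.array((x0,y0)),col)
    ims.append(im)
cv2.imwrite("pics/ch_s.png",np.hstack(ims))
ims=[]
for x0,y0 in((255,125),(345,125)):
    im=crop("pics/top0.png",x0,y0,65,65,6)
    for b,col in zip(chb,((0,0,255),(0,255,0))): draw(im,"top",b,.634,-.093,-1.387,6,np.array((x0,y0)),col)
    ims.append(im)
cv2.imwrite("pics/ch_t.png",np.hstack(ims))
E
```

```text
clock: 4.23
position: [0.4634, 0.0394, 0.1834]
tool_rot: [-1.572, -0.001, 1.52]
force: [0.3, 0.5, -1.7]
grip_width: 0.011
t 4.23 d [-123.6    1.6 -177.1] yaw 1.3359 pos [0.4634 0.0394 0.1834] jaw 1.5199 down [ 0.002  0.001 -1.   ] F [ 0.3  0.5 -1.7] g 0.011 q7 1.39
```

View pics/ch_s.png

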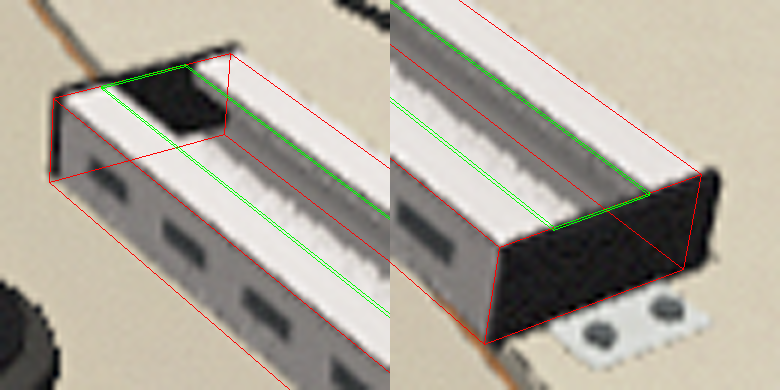

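View pics/ch_t.png

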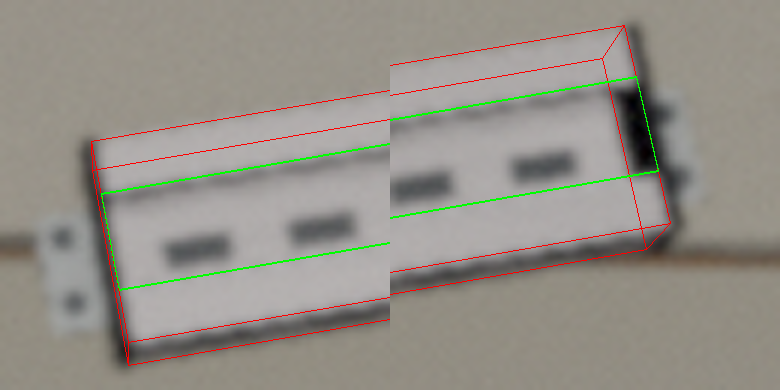

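```bash
python3 -m crank '[{"hand":1,"dx":-5,"dy":0,"dz":-7,"yaw":0.05},{"hand":1,"dx":-15,"dy":0,"dz":-21,"yaw":0.15},{"hand":1,"dx":-27,"dy":0,"dz":-38,"yaw":0.27},{"hand":1,"dx":-39,"dy":0,"dz":-56,"yaw":0.39},{"hand":1,"dx":-51,"dy":0,"dz":-73,"yaw":0.51},{"hand":1,"dx":-63,"dy":0,"dz":-90,"yaw":0.63},{"hand":1,"dx":-75,"dy":0,"dz":-107,"yaw":0.75},{"hand":1,"dx":-87,"dy":0,"dz":-124,"yaw":0.87},{"hand":1,"dx":-98,"dy":0,"dz":-141,"yaw":0.99},{"hand":1,"dx":-109,"dy":0,"dz":-157,"yaw":1.11},{"hand":1,"dx":-118,"dy":0,"dz":-169,"yaw":1.22},{"hand":1,"dx":-122,"dy":0,"dz":-175,"yaw":1.3}]'
python3 go.py .634 -.093 .110 .184
python3 -m crank '[{"hand":1,"dx":0,"dy":5,"dz":0,"yaw":0.036},{"hand":1,"dx":0,"dy":20,"dz":0,"yaw":0.036},{"hand":1,"dx":0,"dy":40,"dz":0,"yaw":0.036},{"hand":1,"dx":0,"dy":55,"dz":0,"yaw":0.036},{"hand":1,"dx":0,"dy":65,"dz":0,"yaw":0.036},{"hand":1,"dx":0,"dy":72,"dz":0,"yaw":0.036},{"hand":1,"dx":0,"dy":72,"dz":0,"yaw":0.036},{"hand":1,"dx":0,"dy":72,"dz":0,"yaw":0.036}]'
python3 go.py .634 -.093 .1034 .184
python3 - <<'E'
from h import *
for n in("side","top"):
    i=bot.grab_frame(n); cv2.imwrite(f"pics/{n}5.png",cv2.cvtColor(i,cv2.COLOR_RGB2BGR))
p=bot.observe()['position'];jaw=.184;yaw=jaw-np.pi/2
o=np.array((305,140));im=crop("pics/side5.png",*o,130,100,6)
im2=im.copy()
for b,c in zip(nutb(),((0,0,255),(0,255,0),(255,0,0))): draw(im2,"side",b,p[0],p[1],yaw,6,o,c,p[2]-.0574)
for b in chb: draw(im2,"side",b,.634,-.093,-1.387,6,o,(255,0,255))
cv2.imwrite("pics/m5.png",im);cv2.imwrite("pics/m5o.png",im2)
cv2.imwrite("pics/m5t.png",crop("pics/top5.png",240,100,170,120,4))
E
```

```text
clock: 5.23
position: [0.632, -0.0929, 0.1804]
tool_rot: [-1.572, 0.002, 0.213]
force: [0.0, -0.5, -2.0]
grip_width: 0.0111
t 5.23 d [ 2.1 70.4 -0.4] yaw 0.0289 pos [ 0.632  -0.0929  0.1804] jaw 0.2129 down [-0.002 -0.001 -1.   ] F [ 0.  -0.5 -2. ] g 0.0111 q7 0.57
clock: 5.9
position: [0.6317, -0.0916, 0.1102]
tool_rot: [-1.571, 0.001, 0.184]
force: [0.0, -0.1, -1.1]
grip_width: 0.0109
t 5.9 d [ 2.   6.8 -1.8] yaw -0.0002 pos [ 0.6317 -0.0916  0.1102] jaw 0.1838 down [-0. -0. -1.] F [ 0.  -0.1 -1.1] g 0.0109 q7 0.58
```

View pics/m5.png

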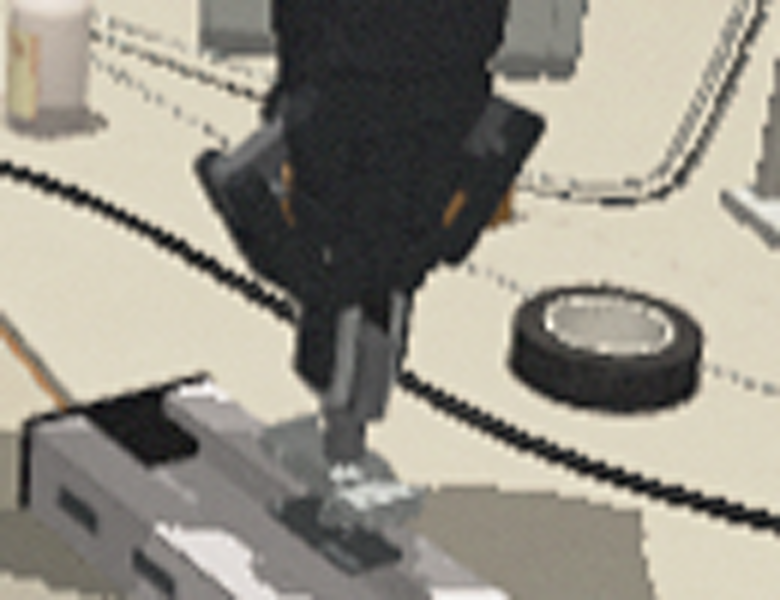

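View pics/m5o.png

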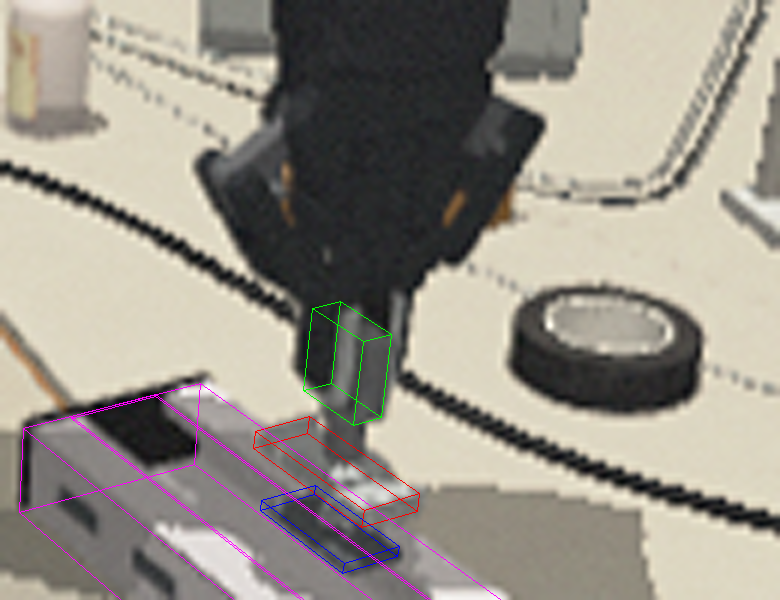

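View pics/m5t.png

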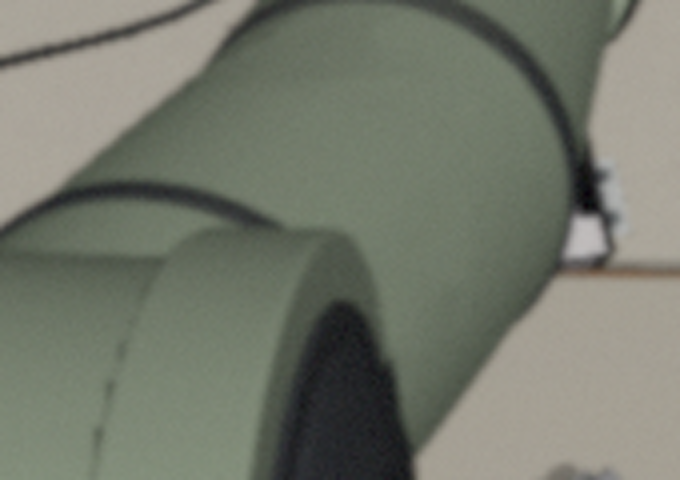

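The nut hangs over the slot, its foot at crop px (335,530) between the slot edges. The overlay agrees to about 1 px. I'll correct 2 mm and lower until it is just above the floor.

```bash
python3 -m crank '[{"hand":1,"dx":2,"dy":0,"dz":-2,"yaw":0},{"hand":1,"dx":2,"dy":0,"dz":-2,"yaw":0},{"hand":1,"dx":2,"dy":10,"dz":-2,"yaw":0},{"hand":1,"dx":2,"dy":20,"dz":-2,"yaw":0},{"hand":1,"dx":2,"dy":30,"dz":-2,"yaw":0},{"hand":1,"dx":2,"dy":38,"dz":-2,"yaw":0},{"hand":1,"dx":2,"dy":44,"dz":-2,"yaw":0},{"hand":1,"dx":2,"dy":46,"dz":-2,"yaw":0},{"hand":1,"dx":2,"dy":46,"dz":-2,"yaw":0},{"hand":1,"dx":2,"dy":46,"dz":-2,"yaw":0}]'
python3 go.py .634 -.093 .0494 .184
python3 - <<'E'
from h import *
i=bot.grab_frame("side"); cv2.imwrite(f"pics/side6.png",cv2.cvtColor(i,cv2.COLOR_RGB2BGR))
cv2.imwrite("pics/m6.png",crop("pics/side6.png",305,160,130,100,6))
E
```

```text
clock: 6.83
position: [0.6342, -0.0931, 0.0644]
tool_rot: [-1.571, -0.0, 0.184]
force: [-0.5, -0.2, -1.5]
grip_width: 0.0108
t 6.83 d [-0.2 15.   0.1] yaw -0.0001 pos [ 0.6342 -0.0931  0.0644] jaw 0.1839 down [ 0. -0. -1.] F [-0.5 -0.2 -1.5] g 0.0108 q7 0.61
```

View pics/m6.png

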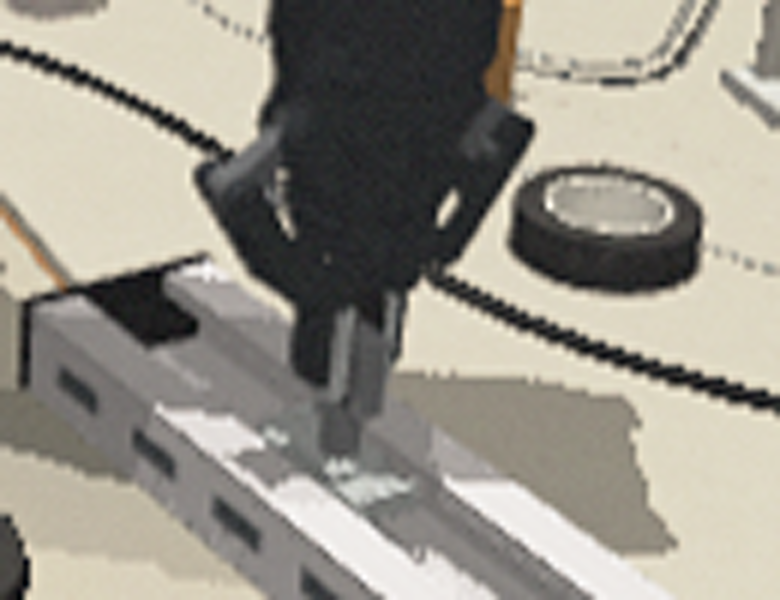

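The nut is in the slot with its plate at crop px (350,480). Now I press to z = -8.

```bash
python3 -m crank '[{"hand":1,"dx":0,"dy":3,"dz":0,"yaw":0},{"hand":1,"dx":0,"dy":6,"dz":0,"yaw":0},{"hand":1,"dx":0,"dy":9,"dz":0,"yaw":0},{"hand":1,"dx":0,"dy":12,"dz":0,"yaw":0},{"hand":1,"dx":0,"dy":15,"dz":0,"yaw":0},{"hand":1,"dx":0,"dy":15,"dz":0,"yaw":0},{"hand":1,"dx":0,"dy":15,"dz":0,"yaw":0}]'
python3 go.py .634 -.093 .0494 -1.387
python3 - <<'E'
from h import *
i=bot.grab_frame("side"); cv2.imwrite(f"pics/side7.png",cv2.cvtColor(i,cv2.COLOR_RGB2BGR))
o=np.array((305,160));im=crop("pics/side7.png",*o,130,100,6)
cv2.imwrite("pics/m7.png",im)
E
```

```text
clock: 7.47
position: [0.6344, -0.093, 0.0494]
tool_rot: [-1.571, -0.001, 0.184]
force: [3.9, 0.2, 5.5]
grip_width: 0.011
t 7.47 d [-0.4 -0.   0.1] yaw 1.5709 pos [ 0.6344 -0.093   0.0494] jaw 0.1839 down [ 0.001 -0.    -1.   ] F [3.9 0.2 5.5] g 0.011 q7 0.61
```

View pics/m7.png

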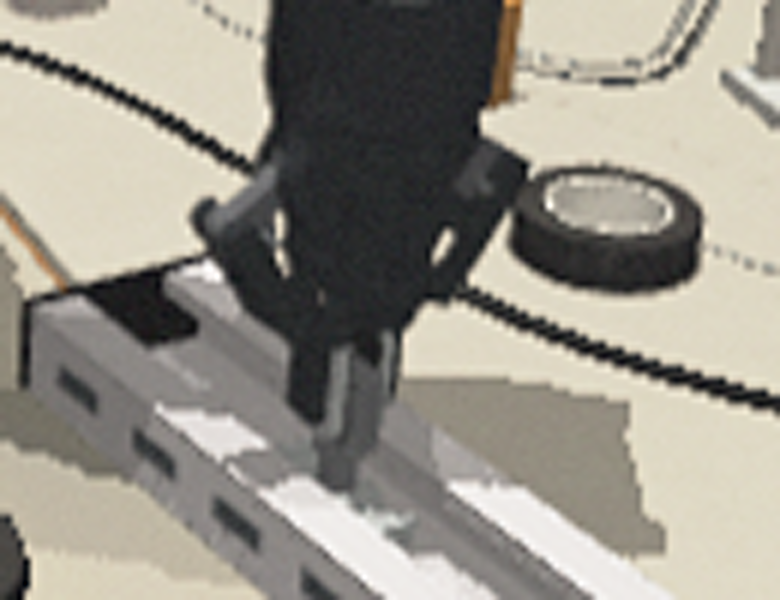

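```bash
python3 -m crank '[{"hand":1,"dx":0,"dy":0,"dz":0,"yaw":0.05},{"hand":1,"dx":0,"dy":0,"dz":0,"yaw":0.13},{"hand":1,"dx":0,"dy":0,"dz":0,"yaw":0.22},{"hand":1,"dx":0,"dy":0,"dz":0,"yaw":0.31},{"hand":1,"dx":0,"dy":0,"dz":0,"yaw":0.4},{"hand":1,"dx":0,"dy":0,"dz":0,"yaw":0.49},{"hand":1,"dx":0,"dy":0,"dz":0,"yaw":0.58},{"hand":1,"dx":0,"dy":0,"dz":0,"yaw":0.67},{"hand":1,"dx":0,"dy":0,"dz":0,"yaw":0.76},{"hand":1,"dx":0,"dy":0,"dz":0,"yaw":0.85},{"hand":1,"dx":0,"dy":0,"dz":0,"yaw":0.85},{"hand":1,"dx":0,"dy":0,"dz":0,"yaw":0.85}]'
python3 go.py .634 -.093 .0494 -1.387
python3 -c "
from workcell import bot;print(bot.observe()['moment'])"
```

```text
clock: 8.52
position: [0.6339, -0.0929, 0.0493]
tool_rot: [-1.571, 0.0, -0.667]
force: [-0.5, 0.3, 5.4]
grip_width: 0.0109
t 8.52 d [ 0.1 -0.1 -0. ] yaw 0.7203 pos [ 0.6339 -0.0929  0.0493] jaw -0.6667 down [-0. -0. -1.] F [-0.5  0.3  5.4] g 0.0109 q7 -0.05
[-0.03551236 -0.02798084 -0.05658958]
```

Low moment and spring force is steady, so I continue the twist.

```bash
python3 -m crank '[{"hand":1,"dx":0,"dy":0,"dz":0,"yaw":0.05},{"hand":1,"dx":0,"dy":0,"dz":0,"yaw":0.13},{"hand":1,"dx":0,"dy":0,"dz":0,"yaw":0.22},{"hand":1,"dx":0,"dy":0,"dz":0,"yaw":0.31},{"hand":1,"dx":0,"dy":0,"dz":0,"yaw":0.4},{"hand":1,"dx":0,"dy":0,"dz":0,"yaw":0.49},{"hand":1,"dx":0,"dy":0,"dz":0,"yaw":0.58},{"hand":1,"dx":0,"dy":0,"dz":0,"yaw":0.66},{"hand":1,"dx":0,"dy":0,"dz":0,"yaw":0.72},{"hand":1,"dx":0,"dy":0,"dz":0,"yaw":0.72},{"hand":1,"dx":0,"dy":0,"dz":0,"yaw":0.72}]'
python3 go.py .634 -.093 .0574 -1.387
python3 - <<'E'
from h import *
print(bot.observe()['moment'])
for n in("side","top"):
    i=bot.grab_frame(n); cv2.imwrite(f"pics/{n}8.png",cv2.cvtColor(i,cv2.COLOR_RGB2BGR))
cv2.imwrite("pics/m8.png",crop("pics/side8.png",305,160,130,100,6))
E
```

```text
clock: 9.43
position: [0.6339, -0.093, 0.0493]
tool_rot: [-1.571, -0.0, -1.387]
force: [0.8, -1.3, 5.4]
grip_width: 0.0113
t 9.43 d [ 0.  -8.1  0.1] yaw 0.0004 pos [ 0.6339 -0.093   0.0493] jaw -1.3866 down [-0. -0. -1.] F [ 0.8 -1.3  5.4] g 0.0113 q7 -0.63
[-0.06128303 -0.09259951 -0.04097185]
```

View pics/m8.png

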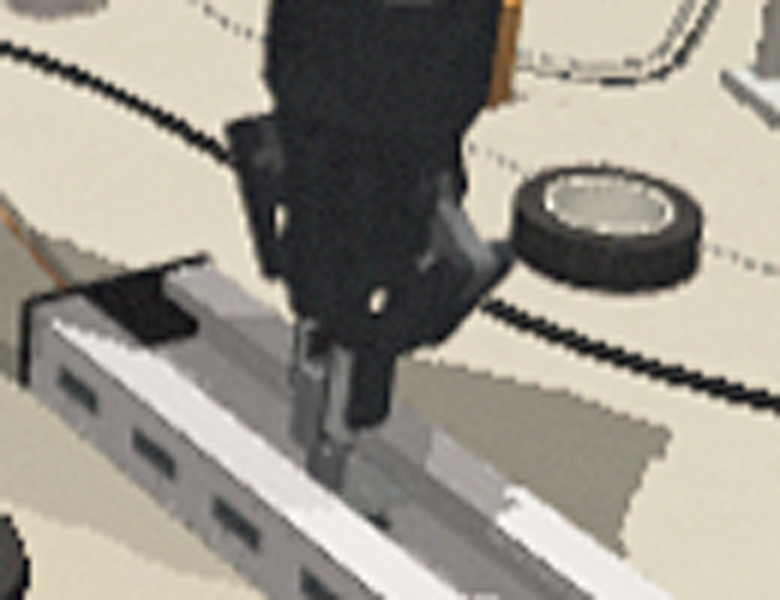

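The tab now lies across the channel, its stem at crop px (328,470). I'll let it up slowly while watching the force.

```bash
python3 -m crank '[{"hand":1,"dx":0,"dy":-2,"dz":0,"yaw":0},{"hand":1,"dx":0,"dy":-4,"dz":0,"yaw":0},{"hand":1,"dx":0,"dy":-6,"dz":0,"yaw":0},{"hand":1,"dx":0,"dy":-7,"dz":0,"yaw":0},{"hand":1,"dx":0,"dy":-7,"dz":0,"yaw":0},{"hand":1,"dx":0,"dy":-7,"dz":0,"yaw":0}]'
python3 go.py .634 -.093 .0574 -1.387
python3 -m crank '[{"hand":1,"dx":0,"dy":-0.5,"dz":0,"yaw":0},{"hand":1,"dx":0,"dy":-1,"dz":0,"yaw":0},{"hand":1,"dx":0,"dy":-1,"dz":0,"yaw":0},{"hand":1,"dx":0,"dy":-1,"dz":0,"yaw":0}]'
python3 go.py .634 -.093 .0574 -1.387
```

```text
clock: 10.03
position: [0.6339, -0.093, 0.0563]
tool_rot: [-1.571, 0.0, -1.386]
force: [-1.3, 0.0, 3.5]
grip_width: 0.0109
t 10.03 d [ 0.  -1.1  0.1] yaw 0.0009 pos [ 0.6339 -0.093   0.0563] jaw -1.3861 down [-0.  0. -1.] F [-1.3  0.   3.5] g 0.0109 q7 -0.64
clock: 10.37
position: [0.634, -0.093, 0.0572]
tool_rot: [-1.571, 0.0, -1.386]
force: [-1.0, 0.0, 2.7]
grip_width: 0.0108
t 10.37 d [ 0.  -0.2  0. ] yaw 0.0009 pos [ 0.634  -0.093   0.0572] jaw -1.3861 down [-0.  0. -1.] F [-1.   0.   2.7] g 0.0108 q7 -0.64
```

```bash
python3 -m crank '[{"hand":1,"dx":0,"dy":-0.5,"dz":0,"yaw":0},{"hand":1,"dx":0,"dy":-1,"dz":0,"yaw":0},{"hand":1,"dx":0,"dy":-1,"dz":0,"yaw":0}]'
python3 go.py .634 -.093 .0574 -1.387
```

```text
clock: 10.62
position: [0.634, -0.093, 0.0581]
tool_rot: [-1.571, 0.0, -1.386]
force: [-0.6, -0.6, 0.9]
grip_width: 0.0108
t 10.62 d [0.  0.7 0. ] yaw 0.001 pos [ 0.634  -0.093   0.0581] jaw -1.386 down [-0. -0. -1.] F [-0.6 -0.6  0.9] g 0.0108 q7 -0.64
```

Force fell faster than the spring rate, which means it is touching the lips. Releasing.

```bash
python3 -m crank '[{"hand":0.9,"dx":0,"dy":0,"dz":0,"yaw":0},{"hand":0.8,"dx":0,"dy":0,"dz":0,"yaw":0},{"hand":0.7,"dx":0,"dy":0,"dz":0,"yaw":0},{"hand":0.6,"dx":0,"dy":0,"dz":0,"yaw":0},{"hand":0.5,"dx":0,"dy":0,"dz":0,"yaw":0},{"hand":0.4,"dx":0,"dy":0,"dz":0,"yaw":0},{"hand":0.4,"dx":0,"dy":0,"dz":0,"yaw":0},{"hand":0.4,"dx":0,"dy":0,"dz":0,"yaw":0}]' 30
python3 go.py .634 -.093 .0574 -1.387
python3 -m crank '[{"hand":0.4,"dx":0,"dy":-5,"dz":0,"yaw":0},{"hand":0.4,"dx":0,"dy":-20,"dz":0,"yaw":0},{"hand":0.4,"dx":0,"dy":-40,"dz":0,"yaw":0},{"hand":0.4,"dx":0,"dy":-65,"dz":0,"yaw":0},{"hand":0.4,"dx":0,"dy":-90,"dz":0,"yaw":0},{"hand":0.4,"dx":0,"dy":-115,"dz":0,"yaw":0},{"hand":0.4,"dx":0,"dy":-130,"dz":0,"yaw":0},{"hand":0.4,"dx":0,"dy":-130,"dz":0,"yaw":0}]'
python3 go.py .45 .22 .25 -1.387
```

```text
clock: 11.28
position: [0.6341, -0.093, 0.0583]
tool_rot: [-1.571, -0.0, -1.386]
force: [-0.6, 1.1, 0.2]
grip_width: 0.0512
t 11.28 d [-0.   0.9 -0.1] yaw 0.0009 pos [ 0.6341 -0.093   0.0583] jaw -1.3861 down [ 0. -0. -1.] F [-0.6  1.1  0.2] g 0.0512 q7 -0.64
clock: 11.95
position: [0.6352, -0.0937, 0.1929]
tool_rot: [-1.566, -0.001, -1.386]
force: [-0.7, 0.6, 0.6]
grip_width: 0.0515
t 11.95 d [-342.3  -58.2 -124.3] yaw 0.0006 pos [ 0.6352 -0.0937  0.1929] jaw -1.3864 down [ 0.005 -0.001 -1.   ] F [-0.7  0.6  0.6] g 0.0515 q7 -0.74
```

Now I move the arm aside so the top camera can see.

```bash
python3 -m crank '[{"hand":0.4,"dx":-10,"dy":-15,"dz":-4,"yaw":0},{"hand":0.4,"dx":-35,"dy":-30,"dz":-13,"yaw":0},{"hand":0.4,"dx":-65,"dy":-45,"dz":-24,"yaw":0},{"hand":0.4,"dx":-95,"dy":-58,"dz":-35,"yaw":0},{"hand":0.4,"dx":-125,"dy":-58,"dz":-46,"yaw":0},{"hand":0.4,"dx":-155,"dy":-58,"dz":-57,"yaw":0},{"hand":0.4,"dx":-185,"dy":-58,"dz":-68,"yaw":0},{"hand":0.4,"dx":-215,"dy":-58,"dz":-79,"yaw":0},{"hand":0.4,"dx":-245,"dy":-58,"dz":-90,"yaw":0},{"hand":0.4,"dx":-275,"dy":-58,"dz":-100,"yaw":0},{"hand":0.4,"dx":-300,"dy":-58,"dz":-110,"yaw":0},{"hand":0.4,"dx":-300,"dy":-58,"dz":-110,"yaw":0}]'
python3 - <<'E'
from h import *
for n in("side","top"):
    i=bot.grab_frame(n); cv2.imwrite(f"pics/{n}9.png",cv2.cvtColor(i,cv2.COLOR_RGB2BGR))
cv2.imwrite("pics/m9.png",crop("pics/side9.png",305,180,130,100,6))
o=np.array((255,110));im=crop("pics/top9.png",*o,160,120,5)
cv2.imwrite("pics/m9t.png",im)
E
```

```text
clock: 12.95
position: [0.4683, 0.1862, 0.2461]
tool_rot: [-1.573, 0.002, -1.381]
force: [0.1, 0.8, -1.1]
grip_width: 0.0512
```

View pics/m9.png

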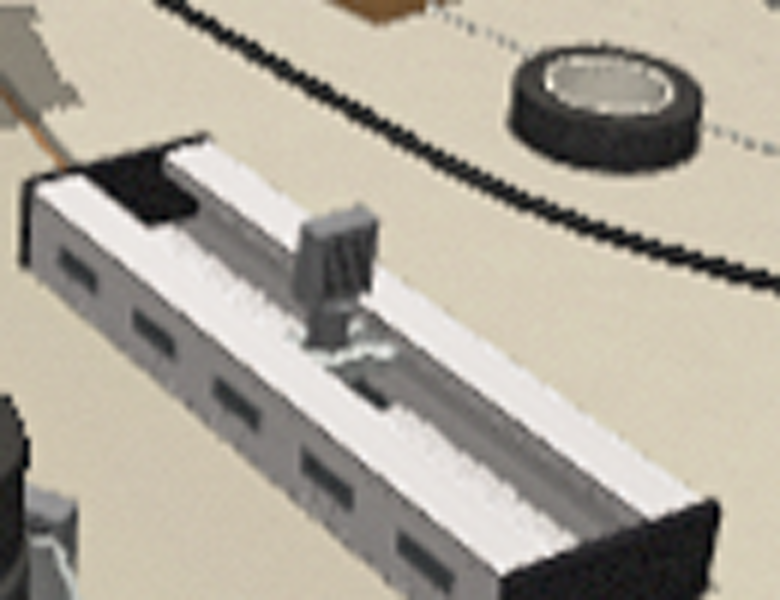

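View pics/m9t.png

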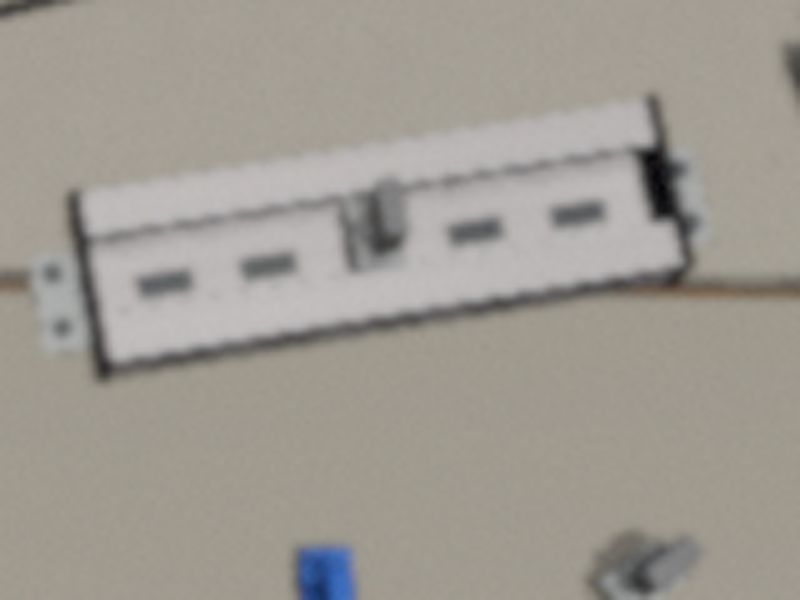

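Run:
```python
from h import *
ims=[]
for n,o in(("side",(335,195)),("top",(305,125))):
    o=np.array(o);im=crop(f"pics/{n}9.png",*o,65,65,6)
    for b,c in zip(nutb()[:2],((0,0,255),(0,255,0))): draw(im,n,b,.634,-.093,.184,6,o,c,0)
    for b in chb[1:]: draw(im,n,b,.634,-.093,-1.387,6,o,(255,0,255))
    ims.append(im)
cv2.imwrite("pics/m10.png",np.hstack(ims))
```

```text
(no output)
```

View pics/m10.png

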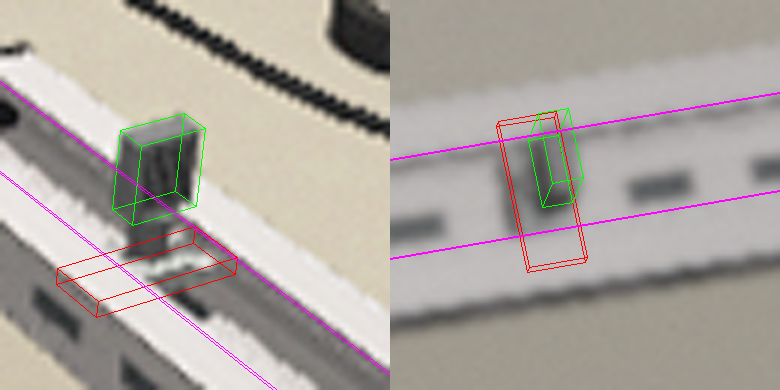

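View pics/top9.png

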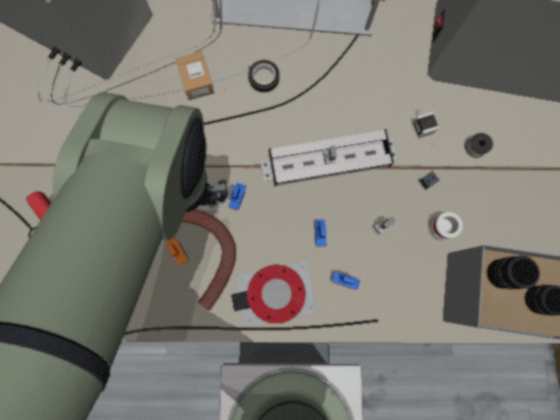

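The overlay matches the nut seated at z = 0, square and central. The short nut is still at top px (385,225), and the arm is clear.

```bash
python3 -c "
from workcell import bot
print(bot.job_done(), bot.observe()['clock'])"
```

```text
the job is handed in; nothing more can be done
the job is handed in; nothing more can be done
```

The longer nut is in the middle of the strut channel, turned squarely across it with the lips in its grooves. I handed the job in at about 13 s of the 40 s allowed.

**What I did:** I chose the grey nut at top px (275,226), whose plate measured 61.8 x 24.4 mm. I pinched its tab, lowered it lengthwise through the slot, pressed it to z = -8 mm, twisted it 90°, let it rise and released it.

**Last checks:**
- **Seating:** when I raised the nut past about z = 0, the force fell by 1.8 N in 0.9 mm, far more than the spring alone gives, so the plate was against the lips. After release, the model drawn at z = 0 matched both pictures to about 1 px.
- **Position:** it stands at about (0.634, -0.093), the channel's centre. The side camera reads about 1 px (2 mm) to the right of the robot's own frame throughout, which is within the calibration.
- **Short nut:** still standing at top px (385,225), untouched.
- **Arm:** clear of everything at z = 0.25 m.

One move was refused early on because its rows left out the yaw field. I resent it, and nothing had moved. The hand-in reported no verdict.

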